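Make up the dessert tray and the nibbles tray for the fridge

TASK

Make up the two divided fridge trays: on the black one the dessert kit, the two round ramekins in one compartment, nested one on the other, with the honey (yellow lid) in the compartment beside them; on the oak one the nibbles kit, the square dish, which will not nest with the round ones, in one compartment and the olives (green lid) in the other. Set each piece down gently, never dropping it, so that all stand upright, and leave the jam (red lid), the pepper mill and the mug where they are.

Things in the scene. Friction and masses are not known exactly. Their poses are not given: they have to be found in the camera images.
- black_tray: Dessert tray: low black plastic open tray, 207 mm long (its y) by 120 mm wide (its x), walls 24 mm high, 5 mm thick, floor 5 mm thick; a 5 mm divider as high as the walls makes two compartments, each 96 (y) by 110 mm (x) inside, centred at y = +50.5 and -50.5 mm. It does not move. Origin: centre of its underside.
- oak_tray: Nibbles tray: low pale-wood open tray, 207 mm long (its y) by 120 mm wide (its x), walls 24 mm high, 5 mm thick, floor 5 mm thick; a 5 mm divider as high as the walls makes two compartments, each 96 (y) by 110 mm (x) inside, centred at y = +50.5 and -50.5 mm. It does not move. Origin: centre of its underside.
- ramekin_a: Round teal fluted ceramic ramekin, 65 mm across, straight-sided, 48 mm high, wall 3.5 mm, empty, about 140 g. Its narrower round foot (8 mm high, 47 to 51 mm across) drops into the 58 mm mouth of the other, identical one until the shoulder rests on that rim, the upper origin 40 mm above the lower. Stands upright; origin: centre of the underside, z up.
- ramekin_b: Round teal fluted ceramic ramekin, 65 mm across, straight-sided, 48 mm high, wall 3.5 mm, empty, about 140 g. Its narrower round foot (8 mm high, 47 to 51 mm across) drops into the 58 mm mouth of the other, identical one until the shoulder rests on that rim, the upper origin 40 mm above the lower. Stands upright; origin: centre of the underside, z up.
- square_dish: Square teal ceramic dish, 60 by 60 mm outside (sides along its x and y), 48 mm high, wall 5 mm, empty, about 150 g, with a 50 by 50 mm square foot 8 mm high under it. It nests with neither round ramekin. Stands upright; origin: centre of its underside, z up.
- honey_jar: Honey jar: 60 mm in diameter, 84 mm tall, amber with a yellow lid (58 mm, the top 17 mm) and a blank paper label, about 240 g. Stands upright; origin: centre of its underside, z up. 
- olive_jar: Jar of olives: 60 mm in diameter, 84 mm tall, olive-green with a green lid (58 mm, the top 17 mm) and a blank paper label, about 240 g. Stands upright; origin: centre of its underside, z up. 
- jam_jar: Jam jar, not wanted in either kit: 60 mm in diameter, 84 mm tall, dark red with a red lid (58 mm, the top 17 mm) and a blank paper label, about 240 g. Stands upright; origin: centre of its underside, z up. Leave it where it is.
- pepper_mill: Dark wooden pepper mill, 52 mm across, 150 mm tall, standing; origin: centre of its underside. Leave it where it is.
- mug: White mug, 80 mm across plus a handle on its +y side, 90 mm tall, standing; origin: centre of its underside. Leave it where it is.
Mind the look-alikes: they are no part of the job. Of the things that look like the black_tray, take the one that is farthest from the robot's base at the start.

How it is judged:
At the end, for the whole second after the job is handed in: Black tray: one round ramekin and the honey stand on its floor (4 mm), the other ramekin nested on the first (axes 7 mm, height 36-44 mm). Oak tray: square dish and olives on its floor. All upright (0.1 rad), at rest; jam, mill and mug moved under 20 mm ((((x of ramekin_a in the frame of black_tray between -0.05 and 0.05 m and y of ramekin_a in the frame of black_tray between -0.09 and 0.09 m and z of ramekin_a in the frame of black_tray between 0.001 and 0.009 m and angle between ramekin_a's own z axis and vertical below 0.1 rad) and horizontal distance between ramekin_b and ramekin_a below 0.007 m and z of ramekin_b in the frame of ramekin_a between 0.036 and 0.044 m and angle between ramekin_b's own z axis and vertical below 0.1 rad) or ((x of ramekin_b in the frame of black_tray between -0.05 and 0.05 m and y of ramekin_b in the frame of black_tray between -0.09 and 0.09 m and z of ramekin_b in the frame of black_tray between 0.001 and 0.009 m and angle between ramekin_b's own z axis and vertical below 0.1 rad) and horizontal distance between ramekin_a and ramekin_b below 0.007 m and z of ramekin_a in the frame of ramekin_b between 0.036 and 0.044 m and angle between ramekin_a's own z axis and vertical below 0.1 rad)) and x of honey_jar in the frame of black_tray between -0.05 and 0.05 m and y of honey_jar in the frame of black_tray between -0.09 and 0.09 m and z of honey_jar in the frame of black_tray between 0.001 and 0.009 m and angle between each of honey_jar, square_dish, olive_jar's own z axis and vertical below 0.1 rad and x of square_dish in the frame of oak_tray between -0.05 and 0.05 m and y of square_dish in the frame of oak_tray between -0.09 and 0.09 m and z of square_dish in the frame of oak_tray between 0.001 and 0.009 m and x of olive_jar in the frame of oak_tray between -0.05 and 0.05 m and y of olive_jar in the frame of oak_tray between -0.09 and 0.09 m and z of olive_jar in the frame of oak_tray between 0.001 and 0.009 m and linear speed of each of ramekin_a, ramekin_b, square_dish, honey_jar, olive_jar below 0.02 m/s and distance of each of jam_jar, pepper_mill, mug from where it was at the start of the episode below 0.02 m); the robot touches nothing.
It fails at once if a ramekin, dish or jar was dropped: it moved faster than 0.5 m/s without being held (a fall of about 13 mm) ((linear speed of ramekin_a above 0.5 m/s and contact force between the fingers and ramekin_a below 0.05 N) or (linear speed of ramekin_b above 0.5 m/s and contact force between the fingers and ramekin_b below 0.05 N) or (linear speed of square_dish above 0.5 m/s and contact force between the fingers and square_dish below 0.05 N) or (linear speed of honey_jar above 0.5 m/s and contact force between the fingers and honey_jar below 0.05 N) or (linear speed of olive_jar above 0.5 m/s and contact force between the fingers and olive_jar below 0.05 N)).
It fails at once if the jam jar, the pepper mill or the mug was moved by more than 20 mm (distance of any of jam_jar, pepper_mill, mug from where it was at the start of the episode above 0.02 m).
It also fails if it takes over 134 s, if anything falls off the work surface, if the arm or the gripper's body presses on something with over 40 N, if the wrist force passes 120 N, or if a joint passes its speed limit or range.

ROBOT

A 6-joint arm with a two-finger parallel gripper is mounted at the origin on the work surface. World frame = base frame: x ahead of the robot, y to its left, z up, the work surface at z = 0. Lengths are in m, angles in rad, forces in N, time in s.
With the tool pointing down it reaches from about 0.3 to 0.825 m from the base axis. Payload 5.4 kg.
Tool frame: the origin (TCP) lies midway between the tips of the shut fingers; the grasp point (between the pads) lies 19 mm behind it (grip_point_offset is the distance from the TCP to the grasp point, in m); z points along the fingers, y is the direction in which the jaws open and shut (so a half turn about z gives the same grasp; the last joint's range is limited). The gripper opens to 92 mm and grips with 3 to 60 N. Pads are 20 mm wide; open, the fingers measure 128 mm over their backs; the gripper's body (75 mm by 189 mm) begins 69 mm behind the grasp point.
Start: joints at [-0.21, 0.158, 1.597, -0, 1.386, -0.21], TCP at [0.575, -0, 0.215] pointing down, gripper open.
Joint ranges: [-2.91, 2.91], [-0.94, 2.29], [0.18, 2.7], [-1.29, 4.43], [0.17, 2.64], [-3, 3]. Speed limits (rad/s): [2.57, 2.57, 3.14, 3.14, 3.14, 3.14].

INTERFACE

Orientations are given as a 3x3 rotation matrix whose columns are the frame's x, y, z axes.
In Python, from cell import * gives the robot as it stands. Calls block until the motion is done:
- move_pose(position, orientation): joint-space move of the TCP to a pose.
- line_to(position, frame=None, vel=0.15): straight line of the TCP; frame=None keeps the orientation; vel is the mean speed in m/s.
- movej(angles): joint-space move.
- ungrasp() and gripper_close(): open the fingers fully, or close them until they stop; the grip force is fixed at half the most.
- dwell(seconds).
- solve_ik(position, orientation): joint angles nearest the present ones, or None.
- get_image(name): name is "scene" or "side" or "wrist"; returns a dict with "frame" (480x640x3 uint8, red, green, blue), "camera_matrix" (3x3 intrinsics, pixels), "cam_to_world" (4x4, takes a point from camera to world coordinates); the wrist camera has in their place "T_tool_cam" (4x4, takes a point from camera to tool coordinates, whose origin is the TCP and whose axes are the flange's). Camera axes: x right, y up, looking along -z (the intrinsics and any distortion apply to the point x, -y, -z); pixel columns grow to the right and rows downward; lengths in m; the calibration is good to about 2 mm. A picture is of the moment at which its call begins: read the wrist's pose just before it. There is no depth.
A pose or a line that the arm cannot do raises MotionError and nothing moves.
- sign_off(): hands the job in, once; it reports no verdict.
Readings, each from a call of its own:
- get_t(): time.
- get_joint_pos(): joint angles.
- get_qd(): joint speeds.
- get_joint_torque(): joint torques, N m.
- get_eef_pos(): TCP position.
- get_tool_rot(): TCP orientation.
- get_force(): force on the tool from outside, world axes, zero at the start.
- get_wrist_torque(): the same for the moment, N m.
- get_grip_width(): finger opening in m.
Only numpy, scipy, OpenCV 4.12 (cv2) and the standard library are available. Lean on these libraries where they do the work, as an engineer would, in place of code of your own. Each camera call takes 0.05 s, during which the arm holds its last target.

## Working session

There is one attempt and no reset: what is moved stays moved. The work goes in short steps, each a Python script; the robot and the scene stay as the last script left them, time stands still between calls to the robot, and variables do not carry over. Pictures are saved under pics/ and viewed, and the job is handed in when it is done.

```bash
mkdir -p pics; ls
python3 - <<'E'
from cell import *
import cv2
for n in ("scene","side","wrist"):
    d=get_image(n); cv2.imwrite(f"pics/{n}0.png",d["frame"][:,:,::-1])
    print(n,{k:v.tolist() if hasattr(v,'tolist') else v for k,v in d.items() if k!="frame"})
print(get_t(),get_eef_pos(),get_tool_rot())
E
```

```text
pics
scene {'camera_matrix': [[461.3624427030963, 0.0, 314.97004421124456], [0.0, 461.3624427030963, 235.3941854547795], [0.0, 0.0, 1.0]], 'cam_to_world': [[-0.4790036862375496, -0.7366404040445584, 0.47740588988816307, 1.1231631856659967], [0.8777378758013166, -0.40904438141201843, 0.24951736496494967, 0.3341782776899734], [0.011475624367843777, 0.5385569692839643, 0.8425109500066092, 1.1410004162011116], [0.0, 0.0, 0.0, 1.0]]}
side {'camera_matrix': [[447.8252304443251, 0.0, 313.137316696812], [0.0, 447.8252304443251, 245.9078499321048], [0.0, 0.0, 1.0]], 'cam_to_world': [[-0.9630674111211153, 0.16150801629808836, -0.21544447616016868, 0.2664307215451385], [-0.2684800768557009, -0.5151224785643672, 0.8139823587825846, 0.9776647099267468], [0.020484383515986304, 0.8417624324886207, 0.5394593564697998, 0.6574184283456804], [0.0, 0.0, 0.0, 1.0]]}
wrist {'camera_matrix': [[341.10610098377344, 0.0, 314.903143127968], [0.0, 341.10610098377344, 233.7079068937487], [0.0, 0.0, 1.0]], 'T_tool_cam': [[-0.0006562747167633178, 0.9702895473392733, 0.24194578654657833, 0.06824345064221933], [0.99999939675623, 0.00042367291536632884, 0.0010134043791325813, 0.0005467751683200239], [0.0008807897995534107, 0.24194630566596192, -0.970289240063972, -0.16926335236838363], [0.0, 0.0, 0.0, 1.0]]}
0.15 [5.74536896e-01 9.92083748e-05 2.13836087e-01] [[-1.82421671e-05  9.99999030e-01 -1.39274137e-03]
 [ 9.99999954e-01  1.86621463e-05  3.01536176e-04]
 [ 3.01561875e-04 -1.39273581e-03 -9.99998985e-01]]
```

View pics/scene0.png

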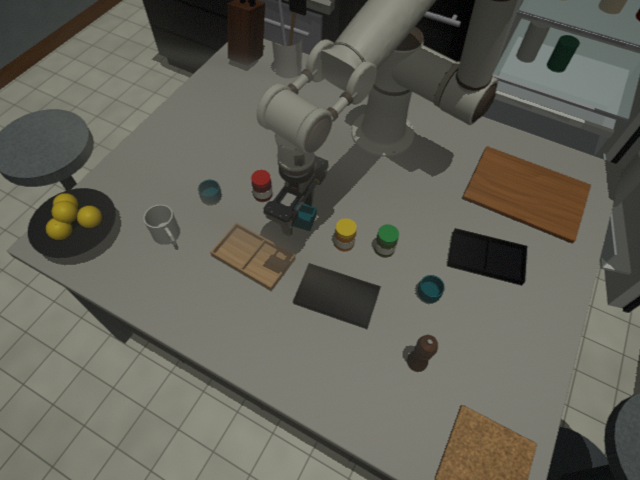

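View pics/side0.png

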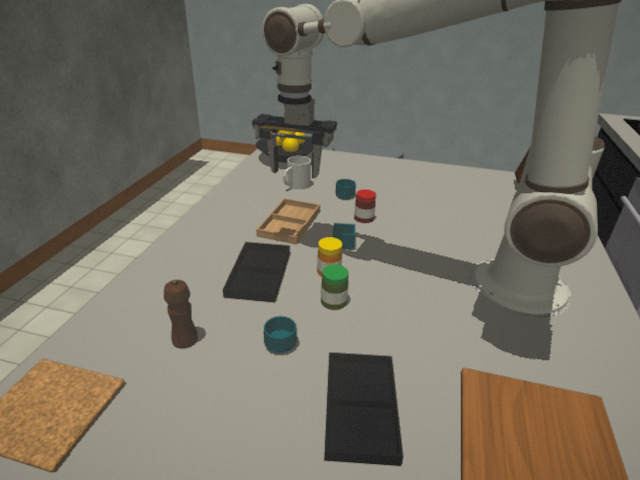

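View pics/wrist0.png

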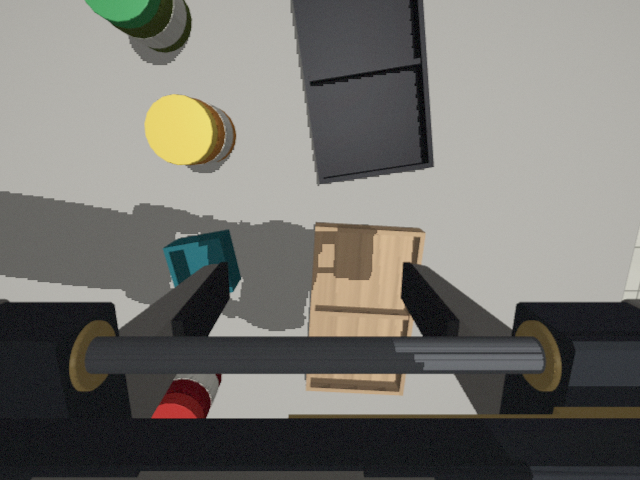

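The scene image shows two dark trays, A at (337,295) and B at (487,256). The round ramekins are at (209,190) and (431,288), and the square dish at about (305,215). The honey is at (346,233), olives (387,238) and jam (262,185). The mill is at (422,352) and the mug at (162,224). The oak tray is at (253,256); the cutting board and cork mat are not trays. Next I'll get coarse positions and choose the tray.

```bash
cat > h.py <<'E'
from cell import *
import numpy as np, cv2
def camT(d, pos=None, R=None):
    if "cam_to_world" in d: return d["cam_to_world"]
    T=np.eye(4); T[:3,:3]=R; T[:3,3]=pos
    return T@d["T_tool_cam"]
def shot(n,fn=None):
    p=get_eef_pos();R=get_tool_rot(); d=get_image(n)
    if fn: cv2.imwrite(f"pics/{fn}.png",d["frame"][:,:,::-1])
    return d["frame"],d["camera_matrix"],camT(d,p,R)
def p2w(u,v,K,T,z):
    r=T[:3,:3]@np.array([(u-K[0,2])/K[0,0],-(v-K[1,2])/K[1,1],-1])
    o=T[:3,3]; return o+r*(z-o[2])/r[2]
def w2p(P,K,T):
    c=T[:3,:3].T@(np.atleast_2d(P)-T[:3,3]).T
    return np.array([K[0,2]-K[0,0]*c[0]/c[2],K[1,2]+K[1,1]*c[1]/c[2]]).T
E
python3 - <<'E'
from h import *
f,K,T=shot("scene")
for n,u,v,z in [("trayA",337,295,.02),("trayB",487,256,.02),("oak",253,256,.02),("ramL",209,186,.048),("ramR",431,284,.048),("sq",306,213,.048),("honey",346,226,.084),("olive",388,232,.084),("jam",262,177,.084),("mill",428,343,.14),("mug",160,215,.09)]:
    p=p2w(u,v,K,T,z); print(n,p.round(3),np.hypot(p[0],p[1]).round(3))
cv2.imwrite("pics/crop.png",cv2.resize(f[170:320,190:540,::-1],None,fx=2.2,fy=2.2,interpolation=cv2.INTER_CUBIC))
E
```

```text
trayA [0.625 0.144 0.02 ] 0.641
trayB [0.313 0.459 0.02 ] 0.556
oak [ 0.632 -0.117  0.02 ] 0.643
ramL [ 0.504 -0.353  0.048] 0.615
ramR [0.489 0.352 0.048] 0.602
sq [ 0.449 -0.049  0.048] 0.451
honey [0.456 0.081 0.084] 0.463
olive [0.417 0.191 0.084] 0.459
jam [ 0.42  -0.214  0.084] 0.472
mill [0.685 0.397 0.14 ] 0.792
mug [ 0.677 -0.384  0.09 ] 0.779
```

View pics/crop.png

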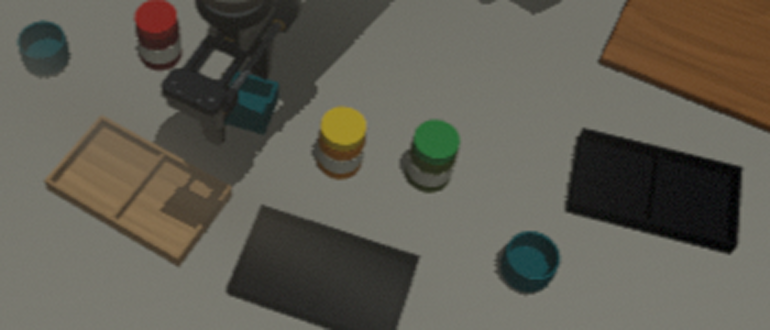

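Tray A, at range 0.64 m against 0.56 m for B, is the black tray. Next: overhead wrist views for accurate poses.

Run:
```python
from h import *
import pickle
R=np.array([[0,1,0],[1,0,0],[0,0,-1.]])
out=[]
print(get_t())
for i,p in enumerate([(.52,-.28,.26),(.55,0,.26),(.55,.2,.26)]):
    move_pose(p,R); print(get_t()); out.append(shot("wrist",f"w{i}"))
    print(get_eef_pos())
pickle.dump(out,open("w.pkl","wb"))
```

```text
0.2
1.3167
[ 0.52043182 -0.27854243  0.25964022]
2.4583
[ 0.55013992 -0.00112239  0.25992996]
3.325
[0.55051983 0.19818221 0.2599272 ]
```

View pics/w0.png

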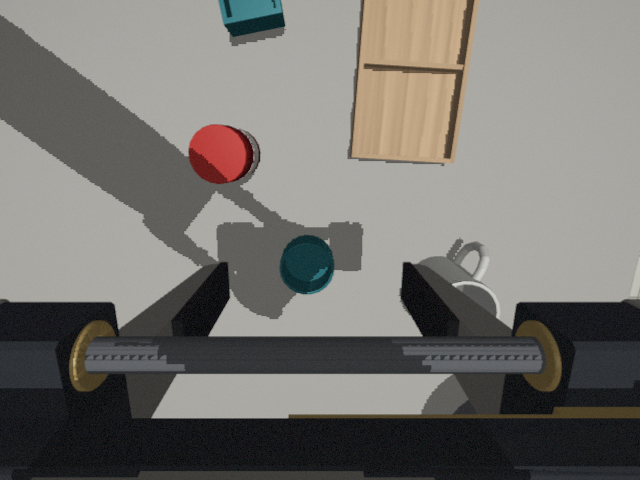

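View pics/w1.png

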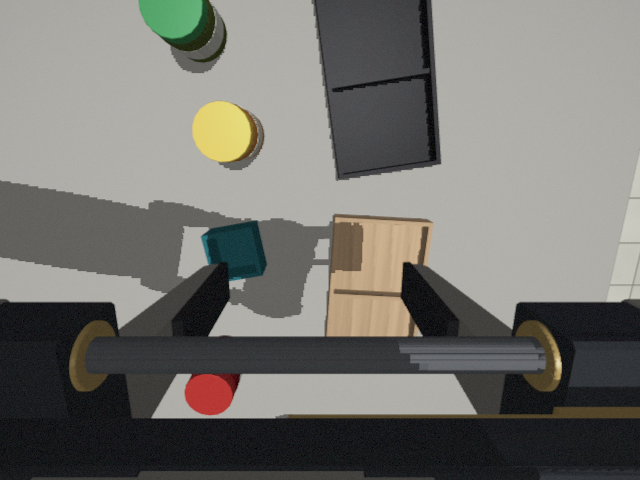

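View pics/w2.png

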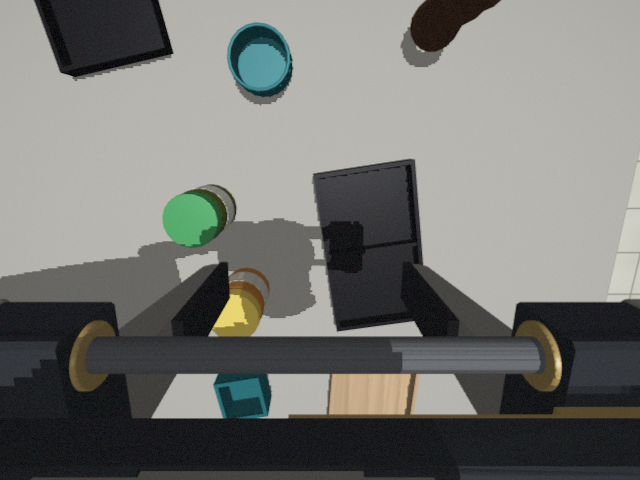

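The wrist views are clear. Oak: w0 (415,80) and w1 (380,280). Black: w2 (370,245). Jam lid: w0 (221,154). Left ramekin: w0 (307,264). Square dish: w1 (235,250). Honey: w1 (226,132). Olives: w2 (195,219). Right ramekin: w2 (260,58). I'll fit silhouette models to these.

```bash
cat > fit.py <<'E'
from h import *
from scipy.optimize import minimize
ign=np.zeros((480,640),bool); ign[258:,:232]=1; ign[258:,400:]=1; ign[322:]=1
def cyl(r,z0,z1):
    a=np.linspace(0,2*np.pi,60,endpoint=False); c=np.c_[r*np.cos(a),r*np.sin(a)]
    return np.r_[np.c_[c,0*a+z0],np.c_[c,0*a+z1]]
def box(lx,ly,z0,z1):
    return np.array([[sx*lx/2,sy*ly/2,z] for sx in(-1,1) for sy in(-1,1) for z in(z0,z1)])
M={"lid":cyl(.029,.067,.084),"ram":np.r_[cyl(.0325,.008,.048),cyl(.0235,0,.008)],"sq":np.r_[box(.06,.06,.008,.048),box(.05,.05,0,.008)],"tray":box(.12,.207,0,.024)}
def mask(f,c):
    h=cv2.cvtColor(f,cv2.COLOR_RGB2HSV).astype(int);H,S,V=h[...,0],h[...,1],h[...,2]
    return {"red":((H<6)|(H>174))&(S>170)&(V>90),"yellow":(H>20)&(H<35)&(S>150)&(V>110),"green":(H>50)&(H<80)&(S>150)&(V>50),
     "teal":(H>84)&(H<104)&(S>90),"oak":(H>8)&(H<25)&(S>50),"black":(V<75)&(S<80)}[c]
def fit(img,col,kind,x0,off=(0,0,0),ig=ign,zoff=0):
    f,K,T=img; m=mask(f,col)&~ig
    P=M[kind]
    def hull(p):
        c,s=np.cos(p[2]),np.sin(p[2])
        W=np.c_[P[:,0]*c-P[:,1]*s+p[0],P[:,0]*s+P[:,1]*c+p[1],P[:,2]+zoff]
        return cv2.convexHull(w2p(W,K,T).astype(np.float32))
    h0=hull(x0); near=np.zeros(m.shape,np.uint8); cv2.fillConvexPoly(near,h0.astype(np.int32),1)
    near=cv2.dilate(near,np.ones((41,41)))>0
    m=cv2.morphologyEx((m&near).astype(np.uint8),cv2.MORPH_CLOSE,np.ones((9,9)))
    n,l,st,_=cv2.connectedComponentsWithStats(m); m=(l==1+np.argmax(st[1:,4]))
    m&=~ig
    def cost(p):
        r=np.zeros(m.shape,np.uint8); cv2.fillConvexPoly(r,np.round(hull(p)*16).astype(np.int32),1,cv2.LINE_8,4)
        r=(r>0)&~ig; return 1-(r&m).sum()/(r|m).sum()
    b=None
    free=[0,1,2] if kind in("sq","tray") else [0,1]
    for s in(.012,.005,.0025):
        x=np.array(x0 if b is None else b,float)
        sim=[x]+[x+np.eye(3)[i]*(s if i<2 else s*15) for i in free]
        if len(free)==3: r=minimize(cost,x,method="Nelder-Mead",options=dict(initial_simplex=sim,xatol=1e-4,fatol=1e-4))
        else: r=minimize(lambda q:cost([q[0],q[1],0]),x[:2],method="Nelder-Mead",options=dict(initial_simplex=[q[:2] for q in sim],xatol=1e-4,fatol=1e-4))
        b=np.r_[r.x[:2],r.x[2] if len(free)==3 else 0]
    return b,r.fun,hull(b)
E
python3 - <<'E'
from fit import *
import pickle
W=pickle.load(open("w.pkl","rb")); im=[w[0][:,:,::-1].copy() for w in W]
for i,n,c,k,x in [(0,"jam","red","lid",(.42,-.214,0)),(0,"ramL","teal","ram",(.504,-.353,0)),(0,"sq","teal","sq",(.449,-.049,0)),(1,"sq","teal","sq",(.449,-.049,.2)),
 (0,"oak","oak","tray",(.632,-.117,0)),(1,"oak","oak","tray",(.632,-.117,0)),(1,"honey","yellow","lid",(.456,.081,0)),(1,"black","black","tray",(.625,.144,.15)),
 (2,"black","black","tray",(.625,.144,.15)),(1,"olive","green","lid",(.417,.191,0)),(2,"olive","green","lid",(.417,.191,0)),(2,"ramR","teal","ram",(.489,.352,0))]:
    b,e,h=fit(W[i],c,k,x); print(i,n,b.round(4),round(e,3)); cv2.polylines(im[i],[h.astype(np.int32)],True,(255,0,255),1)
cv2.imwrite("pics/fit.png",np.vstack([np.hstack([cv2.resize(m[:340],None,fx=.62,fy=.62) for m in im[:2]]),np.hstack([cv2.resize(im[2][:340],None,fx=.62,fy=.62)]*2)]))
E
```

```text
0 jam [ 0.4249 -0.2168  0.    ] 0.405
0 ramL [ 0.5109 -0.3487  0.    ] 0.077
0 sq [ 0.4534 -0.0536  0.1807] 0.032
1 sq [ 0.4514 -0.0557  0.1808] 0.05
0 oak [ 0.6276 -0.1195 -0.0585] 0.015
1 oak [ 0.629  -0.1208 -0.0569] 0.009
1 honey [0.4835 0.0764 0.    ] 0.984
1 black [0.6222 0.1447 0.144 ] 0.265
2 black [0.6234 0.1426 0.1475] 0.017
1 olive [0.4204 0.196  0.    ] 0.892
2 olive [0.4439 0.1733 0.    ] 0.989
2 ramR [0.4933 0.3562 0.    ] 0.068
```

View pics/fit.png

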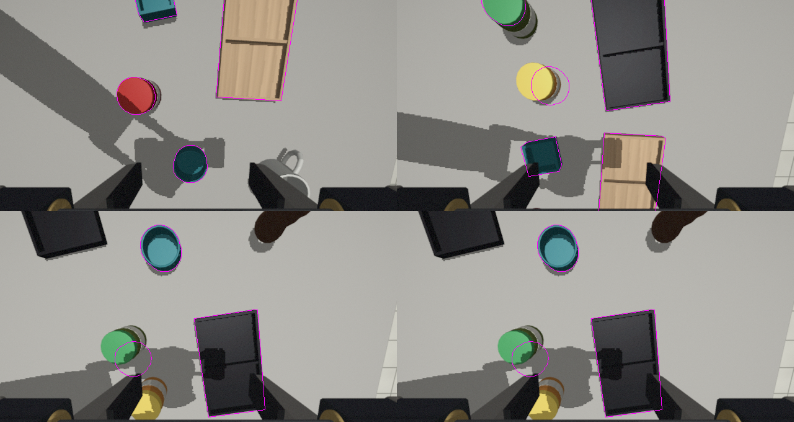

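Run:
```python
from fit import *
import fit as F
import pickle
W=pickle.load(open("w.pkl","rb"))
for i,u,v in[(1,226,132),(1,238,150),(0,221,154),(2,195,219),(1,175,10)]:
    print(cv2.cvtColor(W[i][0],cv2.COLOR_RGB2HSV)[v,u])
def mask(f,c):
    h=cv2.cvtColor(f,cv2.COLOR_RGB2HSV).astype(int);H,S,V=h[...,0],h[...,1],h[...,2]
    return {"red":((H<8)|(H>172))&(S>100),"yellow":(H>21)&(H<35)&(S>90),"green":(H>60)&(H<90)&(S>60)}[c]
F.mask=mask
for i,n,c,x in [(0,"jam","red",(.42,-.214,0)),(1,"honey","yellow",(.456,.081,0)),(1,"olive","green",(.417,.191,0)),(2,"olive","green",(.417,.191,0))]:
    b,e,h=fit(W[i],c,"lid",x); print(i,n,b.round(4),round(e,3))
```

```text
[ 26 123 228]
[ 26 124 230]
[  1 167 189]
[ 68 121 175]
[ 68 117 170]
0 jam [ 0.4256 -0.216   0.    ] 0.067
1 honey [0.46   0.0836 0.    ] 0.073
1 olive [0.4207 0.1957 0.    ] 0.033
2 olive [0.4203 0.194  0.    ] 0.08
```

Poses agree to about 2 mm across views. Plan: jaws along each tray's x, with the tips kept above the 24 mm walls so they can open fully. Right ramekin first. I'll refine the fit from a fixed hover offset so the bias cancels when nesting.

```bash
cat > act.py <<'E'
from fit import *
BLK=(.6230,.1430,.147); OAK=(.6286,-.1203,-.0575)
def comp(t,s):
    x,y,a=t; return x-s*.0505*np.sin(a), y+s*.0505*np.cos(a)
R0=np.array([[0,1,0],[1,0,0],[0,0,-1.]])
def Rz(a): return np.array([[np.cos(a),-np.sin(a),0],[np.sin(a),np.cos(a),0],[0,0,1]])@R0
def hover_fit(col,kind,x0,name,zoff=0):
    move_pose([x0[0]+.01,x0[1]+.07,.26],Rz(0)); dwell(.3)
    img=shot("wrist",name); b,e,h=fit(img,col,kind,x0,zoff=zoff); print("fit",name,b.round(4),round(e,3))
    im=img[0][:,:,::-1].copy(); cv2.polylines(im,[h.astype(np.int32)],True,(255,0,255),1); cv2.imwrite(f"pics/{name}.png",im)
    return b
def pick(x,y,yaw,gz,safe=.2):
    R=Rz(yaw); z=gz-.019
    move_pose([x,y,safe],R); line_to([x,y,z+.03],vel=.2); line_to([x,y,z],vel=.06); dwell(.2)
    p=get_eef_pos(); print("at",p.round(4),"F",np.round(get_force(),1))
    gripper_close(); dwell(.2); print("width",get_grip_width())
    line_to([x,y,z+.02],vel=.06); line_to([x,y,safe],vel=.2); dwell(.2)
    print("lift width",get_grip_width(),"F",np.round(get_force(),1),"t",get_t())
def place(x,y,yaw,gz,base,safe=.2,release=True,above=.02):
    R=Rz(yaw); z=gz-.019+base
    move_pose([x,y,safe],R); line_to([x,y,z+above],vel=.15); dwell(.4)
    f0=get_force()[2]; dz=above
    while dz>-.004:
        dz-=.001 if dz<.0065 else .003
        line_to([x,y,z+dz],vel=.03); 
        if dz<.006:
            dwell(.1); f=get_force()[2]-f0
            if f>3: break
    print("touch dz",round(dz,4),"F",round(float(get_force()[2]-f0),1),get_eef_pos().round(4),"want",round(z+dz,4))
    if release: letgo(x,y,safe)
def letgo(x,y,safe=.2):
    z=get_eef_pos()[2]
    ungrasp(); dwell(.2); line_to([x,y,z+.04],vel=.1); line_to([x,y,safe],vel=.25); print("done t",get_t(),"w",get_grip_width())
E
python3 - <<'E'
from act import *
b=hover_fit("teal","ram",(.4933,.3562,0),"rR")
pick(b[0],b[1],.147,.044)
shot("scene","s1"); shot("wrist","w_s1")
E
```

```text
fit rR [0.4922 0.3579 0.    ] 0.077
at [0.4926 0.3581 0.0255] F [-0.  0. -1.]
width 0.06551239902494903
lift width 0.06492830357884546 F [-0.8  0.2 -2.1] t 9.15
```

View pics/rR.png

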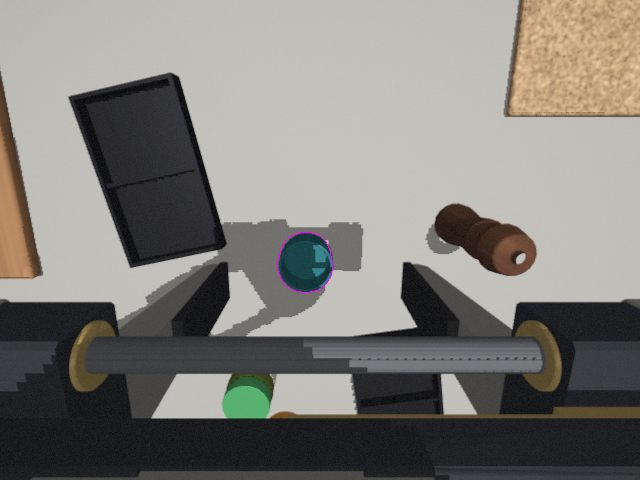

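View pics/w_s1.png

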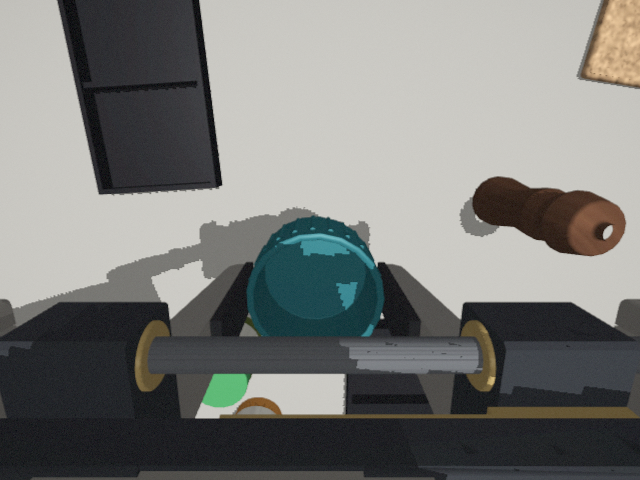

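The ramekin is held centred at (315,290) with the mill clear at (560,220). Next I'll place it and then the honey.

Run:
```python
from act import *
x,y=comp(BLK,1); place(x,y,BLK[2],.044,.005)
b=hover_fit("teal","ram",(x,y,0),"rR2",zoff=.005); print("planned",x,y)
pick(.460,.0836,.147,.048)
x,y=comp(BLK,-1); place(x,y,BLK[2],.048,.005)
shot("wrist","w_s2")
```

```text
touch dz -0.001 F 7.2 [0.6158 0.193  0.03  ] want 0.029
done t 17.075 w 0.09171252662948347
fit rR2 [0.6154 0.1924 0.    ] 0.42
planned 0.6156032068634826 0.19295535458082114
at [0.4603 0.0836 0.0294] F [-0.   0.4  0.7]
width 0.05868784811951002
lift width 0.05925759576656016 F [-0.4 -0.1 -2.8] t 22.9667
touch dz -0.001 F 7.7 [0.6305 0.093  0.034 ] want 0.033
done t 30.7083 w 0.09199495116532055
```

View pics/rR2.png

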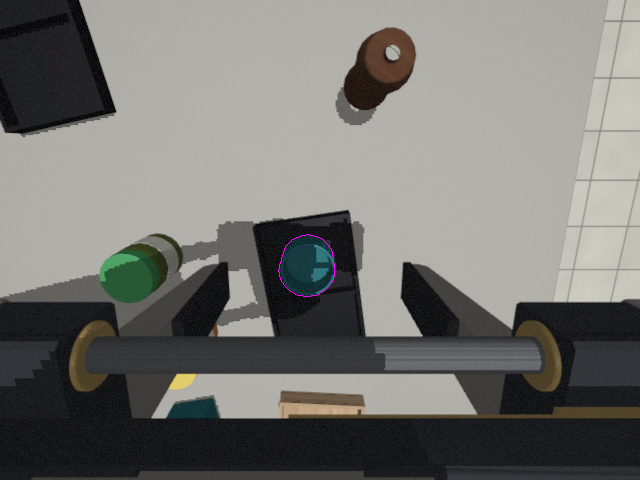

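View pics/w_s2.png

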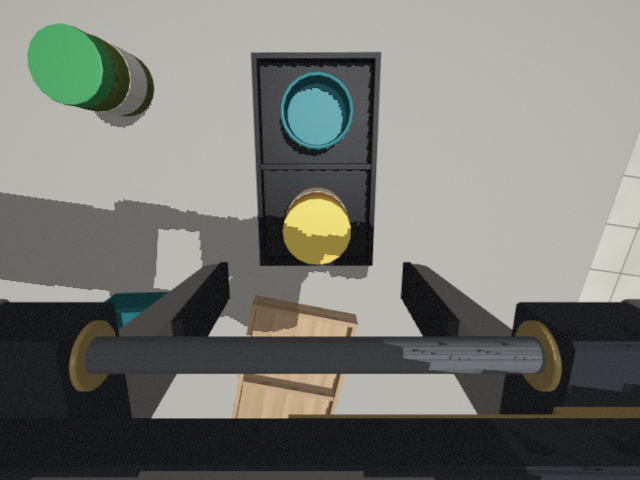

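The ramekin (316,110) and honey (317,230) stand in separate compartments of the black tray. Next: square dish and olives.

Run:
```python
from act import *
pick(.4525,-.0547,.181,.044)
x,y=comp(OAK,1); place(x,y,OAK[2],.044,.005)
pick(.4205,.195,.1,.048)
x,y=comp(OAK,-1); place(x,y,OAK[2],.048,.005)
move_pose([.60,-.02,.26],Rz(0)); shot("wrist","w_s3")
```

```text
at [ 0.4529 -0.0549  0.0254] F [ 0.2 -0.5 -0.4]
width 0.06008284740565811
lift width 0.059697203630650855 F [-0.4 -0.  -0.9] t 35.7917
touch dz -0.001 F 7.2 [ 0.6316 -0.07    0.0301] want 0.029
done t 43.6 w 0.09193424134603186
at [0.4209 0.1951 0.0294] F [-0.7 -0.2  0.4]
width 0.059246413242227514
lift width 0.05958883748292979 F [-0.1  0.  -2.3] t 48.9667
touch dz -0.001 F 8.0 [ 0.6258 -0.1708  0.034 ] want 0.033
done t 57.5333 w 0.09175681917904668
```

View pics/w_s3.png

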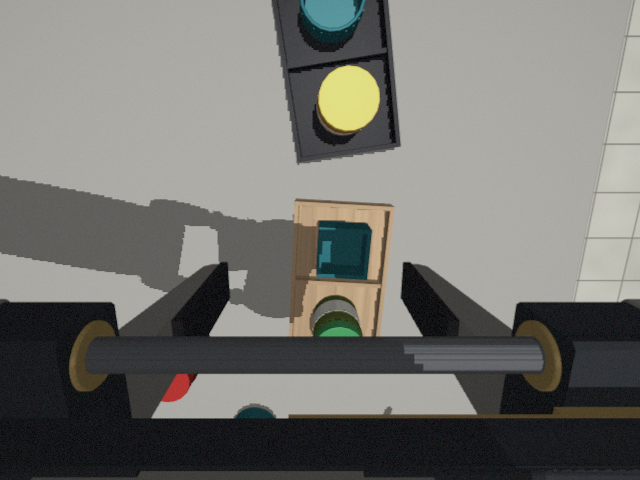

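The oak tray holds the square dish (344,250) and olives (335,325). Now I'll re-measure the lower ramekin and fetch the other one.

Run:
```python
from act import *
import fit as F
om=F.mask
F.mask=lambda f,c: om(f,c)&(f.max(2)>45)&((f[...,2].astype(int)-f[...,0])>20)
lo=hover_fit("teal","ram",(.6154,.1924,0),"lo",zoff=.005)
b=hover_fit("teal","ram",(.5109,-.3487,0),"up")
pick(b[0],b[1],.147,.044)
shot("wrist","w_s4")
```

```text
fit lo [0.6158 0.1924 0.    ] 0.059
fit up [ 0.5108 -0.3473  0.    ] 0.081
at [ 0.5111 -0.3476  0.0255] F [ 0.2  1.2 -0.6]
width 0.063462155657582
lift width 0.06352184908833139 F [ 0.1 -0.3 -2.1] t 66.5833
```

```bash
python3 -c "
import cv2,numpy as np
a=[cv2.imread(f'pics/{n}.png')[200:340,220:420] for n in('lo','up')]
cv2.imwrite('pics/lu.png',cv2.resize(np.hstack(a),None,fx=2,fy=2))"
```

```text
(no output)
```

View pics/lu.png

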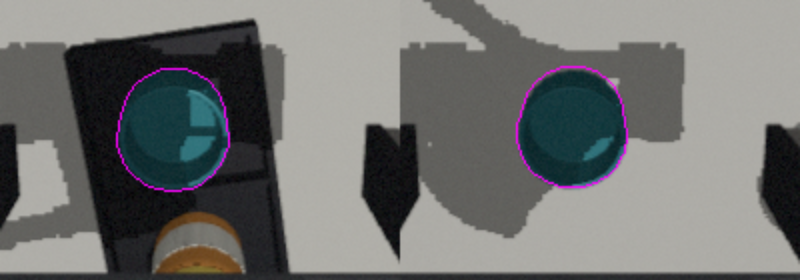

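View pics/w_s4.png

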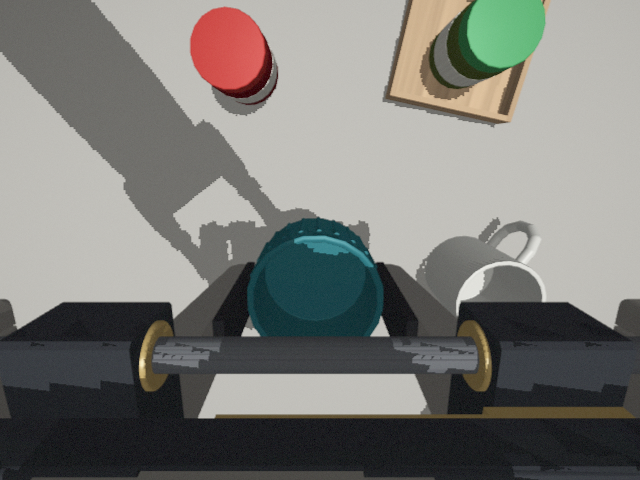

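Both fits lie on their rims, and the held ramekin sits in the fingers exactly as the first one did. I'll lower it onto the other without releasing, then check.

Run:
```python
from act import *
place(.6157,.1927,.147,.044,.045,safe=.22,release=False)
print(get_t(),get_grip_width())
a=shot("side")[0][200:340,150:400]; b=shot("scene")[0][220:340,280:480]
shot("wrist","w_s5")
cv2.imwrite("pics/n1.png",np.hstack([cv2.resize(q,(400,400*q.shape[0]//q.shape[1]))[:224] for q in(a,b)])[:,:,::-1])
```

```text
touch dz -0.001 F 7.3 [0.6159 0.1927 0.07  ] want 0.069
73.4833 0.06359634215967394
```

View pics/n1.png

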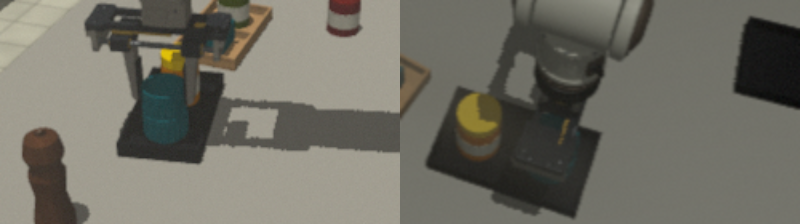

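Contact came at the nested height, 40 mm above the first. The side view shows one aligned teal column at (165,108). I'll release and check all the pieces.

Run:
```python
from act import *
letgo(.6157,.1927,.22)
move_pose([.5,.05,.32],Rz(0)); dwell(.3)
shot("scene","s9"); s=shot("side","d9")[0]; shot("wrist","w9"); print(get_t())
cv2.imwrite("pics/d9c.png",cv2.resize(s[180:320,190:390,::-1],None,fx=3.8,fy=3.8,interpolation=cv2.INTER_CUBIC))
```

```text
done t 75.5667 w 0.09180528671886508
76.8667
```

View pics/d9c.png

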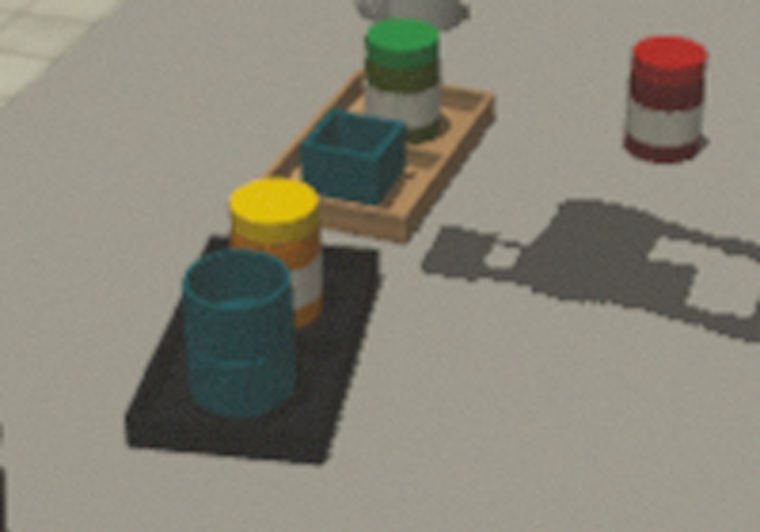

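View pics/w9.png

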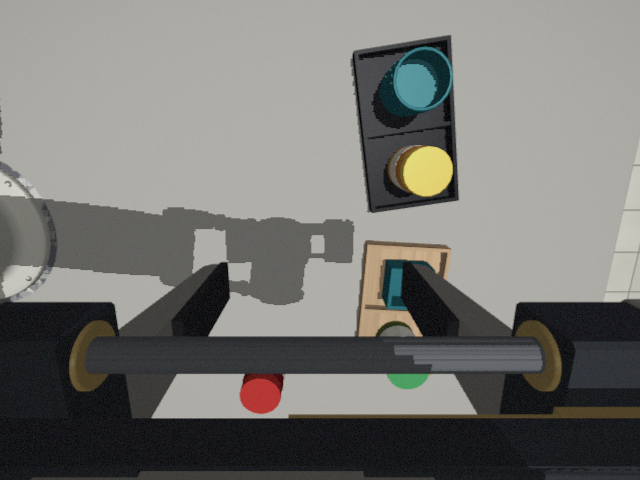

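View pics/s9.png

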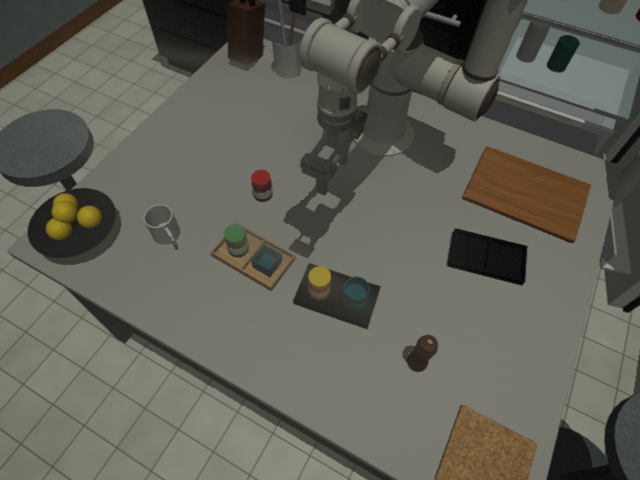

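In the side crop, the nested stack (240,330) and honey stand upright in the black tray, and the square dish and olives stand upright in the oak tray. In the scene image, jam (262,185), mug (162,224) and mill (422,352) are at their starting pixels. I'm handing in.

```bash
python3 -c "
from cell import *
print(np.round(get_force(),1) if 'np' in globals() else get_force()); sign_off(); print(get_t())"
```

```text
[-0.9498734  -0.59251337  0.08055611]
the job is handed in; nothing more can be done
the job is handed in; nothing more can be done
```

Both trays are made up and the job is handed in; the last clock reading before hand-in was 76.9 s of the 134 s allowed.

- **Black tray:** I took the dark tray farther from the base (0.64 m, against 0.56 m for the look-alike). The two ramekins are nested in one compartment and the honey is in the other.
- **Oak tray:** The square dish is in one compartment and the olives in the other.
- **Set-downs:** I lowered each piece until it touched, with about 7–8 N of contact force, before letting go. The upper ramekin touched 40 mm above the lower one's height, which matches a proper nest.
- **Last pictures:** All five pieces look upright and in place, with the gripper clear and open. The jam, mug and mill look unmoved by eye; I did not re-measure them.
- **Checks that failed or disagreed:**
  - The first lid colour masks failed, and I refitted them.
  - One fit of the placed lower ramekin was poor (error 0.42). The refit was good (0.06) and agreed to within 1 mm.
  - Camera views differed by up to about 2 mm.

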